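# Suction-clean a batik stamp on the sloped grille

### The job

Turn the lever of the suction pipe's ball valve to half open (45 degrees, midway between across the pipe and along it), then pick up the rectangular copper stamp by its wooden grip and lay its face centred on the sloped suction grille, long side running up the slope, so that all the holes are covered. Tilt it to match the slope by feel until it sits flush, and finish while still gripping it, steadily pressing it onto the grille with about 15 N (1.5 kg of push, never so hard as to crush it). Leave the round stamp, the tin and the brush where they are.

Things in the scene. Friction and masses are not known exactly. Their poses are not given: they have to be found in the camera images.
- valve_lever (a joint): angle of the ball valve's lever about its upright stem, rad: 0 = closed, lever square across the pipe, pointing to the robot's side (stand's -x); pi/4 = half open; pi/2 = open, lever along the pipe, pointing away from the grille (stand's -y). Opens counter-clockwise seen from above; stops at both ends; stays where left (0.25 N m of friction).
- lever_grip (a point): where to hold the lever: mid-thickness of its black sleeve, 90 mm from the stem axis, 122 mm above the table. The sleeve runs from 44 to 116 mm from the stem axis, 16 mm wide, 11 mm high. Site x points from the lever's tip to the stem, z up; turns with the lever. Under the stem lies the brass valve body, 56 mm across, on the pipe (pipe top 95 mm above the table).
- valve_stem (a point): point on the fixed vertical stem axis about which the valve lever turns, at the lever's height; axes are the stand's (z up, y along the pipe towards the grille).
- stand: fixed suction stand: steel foot plate 110 x 240 mm, two posts and a level grey pipe 40 mm thick (axis 75 mm up) on which a pan with the grille swivels; at the pan's +y side a slotted steel plate and clamp knob (out to 112 mm, 155 mm high). Origin on the table under the pan's middle; y along the pipe, x away from the robot's side. Valve stem at y = -175 mm, pipe elbow at -250 mm.
- grille: flat aluminium plate 150 mm (x, up the slope) x 115 mm (y, along the pipe) on the pan (180 x 140 mm); dark holes over its middle 94 x 60 mm. Origin: centre of its upper face, about 145 mm up; z = outward normal. Slope set between 0.2 and 0.5 rad, low edge to the robot's side, clamped. The plate yields on sponge rubber along its normal, 4 N per mm, 7 mm at most.
- stamp: the rectangular copper batik stamp: an open frame of copper strips 124 mm (its x) x 94 mm (its y) x 30 mm high, flat printing face down, with a straight wooden grip bar along x on bent copper strips above it. Origin at the centre of the printing face (underside), z up towards the grip. About 0.42 kg. It stands face down on the table.
- stamp_grip (a point): middle of the stamp's wooden grip bar, 66 mm above the printing face; the bar is 92 mm long (stamp x), 16 mm wide (stamp y), 18 mm high; 27 mm free under it down to the frame. Same axes as the stamp.
- round_stamp: round copper stamp, 72 mm in diameter, 61 mm high with its wire handle, origin under its centre; a bystander.
- tin: closed steel tin, 80 mm in diameter, 90 mm high, origin under its centre; a bystander.
- brush: flat hand brush lying on the table, 200 mm long, 42 mm wide, 20 mm high, origin under its middle, bristles to its x; a bystander.
There are look-alikes about, which are no part of the job. What is shaped like the stamp but green is not meant.

How it is judged:
By the outcome, as a careful person would: the job done as asked, in the order asked, and still so for the second after the job is handed in, while the arm keeps its last pose, push and grip.
It also fails if it takes over 61 s, if anything falls off the work surface, if the arm or the gripper's body presses on something with over 40 N, if the wrist force passes 120 N, or if a joint passes its speed limit or range.

### The arm

A 6-joint arm with a two-finger parallel gripper is mounted at the origin on the work surface. World frame = base frame: x ahead of the robot, y to its left, z up, the work surface at z = 0. Lengths are in m, angles in rad, forces in N, time in s.
With the tool pointing down it reaches from about 0.35 to 0.775 m from the base axis. Payload 5.5 kg.
Tool frame: the origin (TCP) lies midway between the tips of the shut fingers; the grasp point (between the pads) lies 19 mm behind it; z points along the fingers, y is the line along which they close (so a half turn about z gives the same grasp; the last joint's range is limited). The gripper opens to 85 mm and grips with 20 to 120 N. Pads are 22 mm wide; open, the fingers measure 114 mm over their backs; the gripper's body (76 mm by 85 mm) begins 54 mm behind the grasp point. The pads swing forward as they close: fully open they stand 13 mm farther back than shut.
Start: joints at [-1.479, 0.313, 0.046, 1.304, 0, 1.431], TCP at [0.132, -0.56, 0.231] pointing down, gripper open.
Joint ranges: [-2.76, 2.76], [-0.86, 1.69], [-1.03, 1.26], [-2.2, 2.34], [-1.47, 1.5], [-3.14, 3.14]. Speed limits (rad/s): [2.57, 2.57, 3.14, 3.14, 3.14, 3.14].

### API

Orientations are given as a unit quaternion [w, x, y, z].
In Python, from workcell import telemetry, imaging, env gives the robot as it stands. The module is installed in compiled form; this text tells all that it offers.
- The arm moves only by the tool step_arm, never from a script. Its argument "moves" is a list of rows, each a list of 3 entries, a list of its own where there are three numbers: the shift along the tool's x, y, z in mm, then the turn, a rotation vector about the tool's x, y, z in rad, then the finger opening in mm, from 0 to 85.4. A call has 1 to 8 rows; each row is the pose to reach, as a shift and turn from the pose commanded when the call began, along the tool's axes at that moment; what a row does not reach only later rows make up. A row lasts 1/12 s, in which the tool goes at most 41.7 mm and 7.16 degrees, less where a joint would pass 70% of its speed; a pose out of reach is approached as far as the arm can. A call with a gripper value outside its range is refused whole. The fingers move at their own pace and stop on an object; "grip_force" is the grip in N (left out, the last holds). Time passes only in rows, so rows that repeat a pose let the fingers close. It gives the time, the measured TCP pose, the force, the opening and the grip force at its end, in the units of the state.
- telemetry.get_state(): the state, without advancing time (a new reading comes with each control period).
- imaging.read_camera(name): name is "scene" or "side" or "wrist"; returns the picture (400x640x3 uint8, red, green, blue); there is no depth.
- imaging.camera_params(name): a dict with "camera_matrix" (3x3 intrinsics, pixels), "pose" (4x4, takes a point from camera to world coordinates). Camera axes: x right, y up, looking along -z (the intrinsics and any distortion apply to the point x, -y, -z); pixel columns grow to the right and rows downward; lengths in m; the calibration is good to about 2 mm. The wrist camera is an equidistant fisheye: a pixel r from the principal point sees the ray r / f radians off the axis. A picture is of the moment at which its call begins: read the wrist's pose just before it. camera_params takes no time and is no camera call; for the wrist camera it gives the pose at the moment of the call.
- env.hand_in(): hands the job in; it is judged then, once.
The state is a dict: "clock": time; "joint_pos": joint angles; "qvel": joint speeds; "tau": joint torques, N m; "tcp_pos": TCP position; "orientation": TCP orientation; "wrist_force": force on the tool from outside, world axes, zero at the start; "ft_torque": the same for the moment, N m; "finger_gap": finger opening in m; "grip_force": force on a finger pad.
Only numpy, scipy, OpenCV 4.12 (cv2) and the standard library are available. Lean on these libraries where they do the work, as an engineer would, in place of code of your own. Each camera call takes 0.05 s, during which the arm holds its last target. There are 200 camera calls.

## Working session

There is one attempt and no reset: what is moved stays moved. The work goes in short steps, Python scripts to look and compute and a tool call to move; the robot and the scene stay as the last step left them, time stands still between calls to the robot, and variables do not carry over. Pictures are saved under pics/ and viewed, at most 10 in all, crops included, and the job is handed in when it is done.

Besides the shell and the picture viewer there is one more tool, called after "Call:" as name(argument=value, ...), one argument or row to a line, values as JSON. step_arm: Moves the arm, as the interface text tells. Its arguments: {"type":"object","properties":{"moves":{"type":"array"},"grip_force":{"type":"number"}},"required":["moves"]}

```bash
mkdir -p pics; cat > h.py <<'E'
import numpy as np, cv2
from scipy.spatial.transform import Rotation as R
from workcell import telemetry, imaging, env
def snap(n,f):
    p=imaging.camera_params(n); im=imaging.read_camera(n); cv2.imwrite(f'pics/{f}.png',im[:,:,::-1]); np.savez(f'pics/{f}.npz',K=p['camera_matrix'],T=p['pose'],fish=(n=='wrist'))
    return im
def ray(f,u,v):
    d=np.load(f'pics/{f}.npz');K=d['K'];T=d['T']
    x=(u-K[0,2])/K[0,0];y=(v-K[1,2])/K[1,1]
    if d['fish']:
        r=np.hypot(x,y); s=np.sin(r)/r if r>1e-9 else 1; q=np.array([x*s,-y*s,-np.cos(r)])
    else: q=np.array([x,-y,-1.])
    q=T[:3,:3]@q; return T[:3,3],q/np.linalg.norm(q)
def onz(f,u,v,z):
    o,d=ray(f,u,v); return o+d*(z-o[2])/d[2]
def tri(*obs):
    A=np.zeros((3,3));b=np.zeros(3)
    L=[ray(*o) for o in obs]
    for o,d in L:
        P=np.eye(3)-np.outer(d,d);A+=P;b+=P@o
    X=np.linalg.solve(A,b); return X,[1000*np.linalg.norm((np.eye(3)-np.outer(d,d))@(X-o)) for o,d in L]
def proj(f,X):
    d=np.load(f'pics/{f}.npz');K=d['K'];T=d['T'];q=T[:3,:3].T@(np.array(X)-T[:3,3]);p=np.array([q[0],-q[1],-q[2]])
    if d['fish']:
        r=np.hypot(p[0],p[1]);t=np.arctan2(r,p[2]);n=p[:2]/r*t
    else:n=p[:2]/p[2]
    return K[0,0]*n[0]+K[0,2],K[1,1]*n[1]+K[1,2]
def st():
    s=telemetry.get_state();q=s['orientation'];return s,np.array(s['tcp_pos']),R.from_quat([q[1],q[2],q[3],q[0]])
def go(pos,Rt):
    s,p,r=st(); print('shift mm',np.round(r.inv().apply(np.array(pos)-p)*1000,1),'rotvec',np.round((r.inv()*Rt).as_rotvec(),3))
E
python3 - <<'E'
from h import *
a=snap('scene','s1');b=snap('side','d1');c=snap('wrist','w1')
for n in 's1','d1','w1':
    d=np.load(f'pics/{n}.npz');print(d['K'].tolist(),d['T'].round(3).tolist())
print(telemetry.get_state())
E
```

```text
[[415.10083002559276, 0.0, 320.57956428273997], [0.0, 415.10083002559276, 201.87426215266734], [0.0, 0.0, 1.0]] [[-0.287, -0.755, 0.589, 1.17], [0.958, -0.235, 0.165, 0.321], [0.014, 0.612, 0.791, 0.966], [0.0, 0.0, 0.0, 1.0]]
[[471.19209200493975, 0.0, 319.2739728311826], [0.0, 471.19209200493975, 197.1665337717717], [0.0, 0.0, 1.0]] [[-0.999, 0.026, -0.031, 0.496], [-0.039, -0.779, 0.626, 0.783], [-0.008, 0.627, 0.779, 0.893], [0.0, 0.0, 0.0, 1.0]]
[[309.70691628693146, 0.0, 320.9409543716356], [0.0, 309.70691628693146, 200.1705292367615], [0.0, 0.0, 1.0]] [[0.23, 0.931, 0.284, 0.204], [-0.973, 0.22, 0.066, -0.542], [-0.001, -0.292, 0.956, 0.372], [0.0, 0.0, 0.0, 1.0]]
{'clock': 0.15, 'joint_pos': array([-1.47861512e+00,  3.13820493e-01,  4.52327160e-02,  1.30360510e+00,
        9.40464437e-06,  1.43124925e+00]), 'qvel': array([-0.00148101, -0.0032327 ,  0.00476159,  0.00012113, -0.00043701,
       -0.00125292]), 'tau': array([ 1.73871842e-03, -4.81061447e+01,  2.98817486e+01,  1.37655201e-02,
       -1.46386351e-04,  8.66428849e-06]), 'tcp_pos': array([ 0.13204144, -0.55923537,  0.23061498]), 'orientation': array([-6.97965936e-04,  9.93295014e-01,  1.15605049e-01,  2.12366160e-05]), 'wrist_force': array([-0.11847985, -0.1096651 ,  0.13804398]), 'ft_torque': array([-0.00571392, -0.02206612, -0.05503262]), 'grip_force': 0.0, 'finger_gap': 0.08528436990167938}
```

View pics/s1.png

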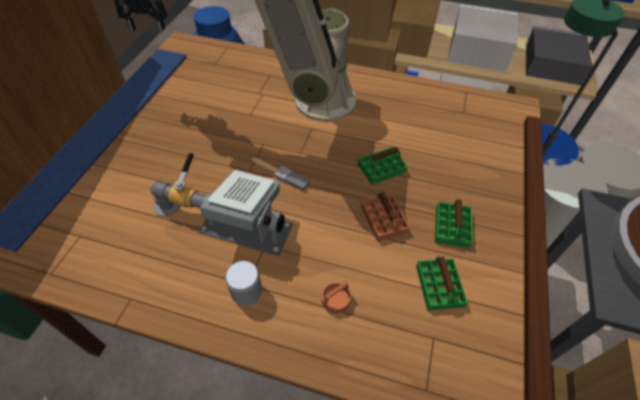

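View pics/d1.png

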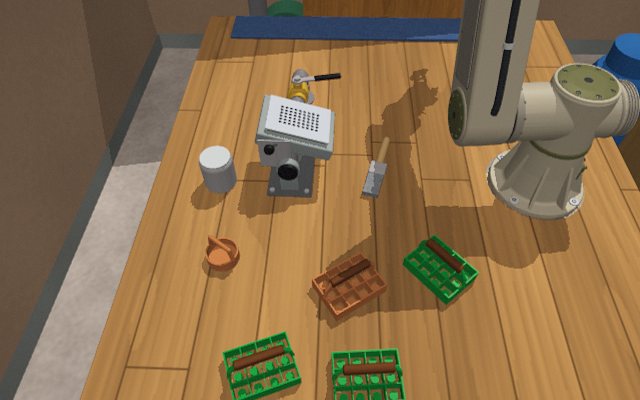

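The scene view (s1) shows the stand at about (240,205), the lever from (183,185) to (190,155), the copper stamp at (385,215), and green look-alikes to the right. The side view (d1) shows the grille at (299,118), the lever from (300,79) to (340,75), and the stamp at (349,285). I'll enlarge both.

```bash
python3 - <<'E'
import cv2,numpy as np
def c(f,x,y,w=100,h=75): return cv2.resize(cv2.imread(f'pics/{f}.png')[y:y+h,x:x+w],(400,300),interpolation=cv2.INTER_CUBIC)
m=np.vstack([np.hstack([c('s1',145,145,136,102),c('s1',345,180)]),np.hstack([c('d1',250,62),c('d1',300,245)])])
cv2.imwrite('pics/m1.png',m)
E
```

```text
(no output)
```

View pics/m1.png

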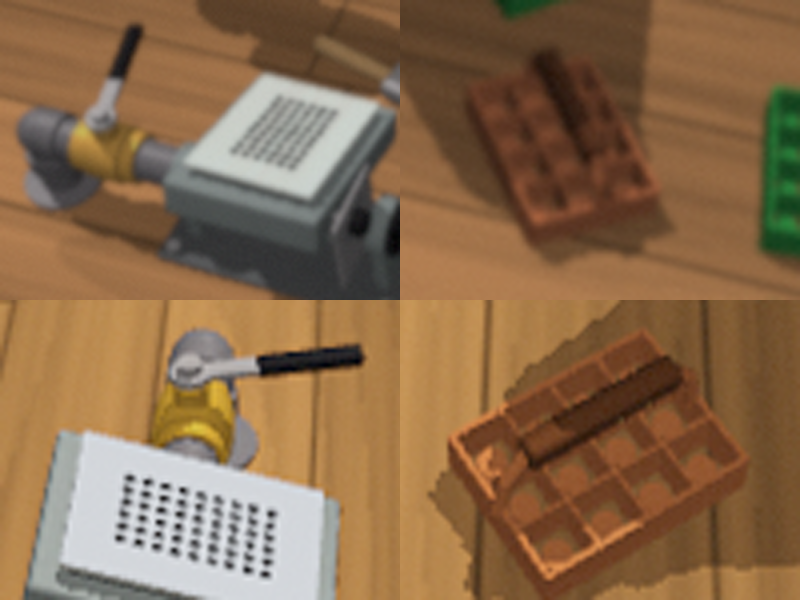

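Composite m1: the top-left and bottom-left panels show the lever and grille corners clearly; the right panels show the stamp's grip bar ends. Now triangulating.

```bash
python3 - <<'E'
from h import *
P={'stem':((179.7,185.1),(297,79.5)),'tip':((190.6,155.2),(340.2,75.5)),
'g--':((235.1,169.8),(331.2,109.5)),'g++':((249.7,212.3),(265,130)),'g+-':((209.6,201.1),(271.8,95)),
'bar-':((381.2,193.7),(368.7,262.5)),'bar+':((395,217.5),(333,282.5))}
for k,(a,b) in P.items():
    X,e=tri(('s1',*a),('d1',*b));print(k,X.round(4),np.round(e,1))
E
```

```text
stem [ 0.6006 -0.2244  0.1261] [1.4 1.4]
tip [ 0.4881 -0.2534  0.119 ] [1.8 1.8]
g-- [ 0.5085 -0.1074  0.1273] [1.4 1.4]
g++ [0.6541 0.002  0.1614] [2.1 2.1]
g+- [ 0.6517 -0.1053  0.1684] [3.1 3.1]
bar- [0.4226 0.286  0.0669] [0.8 0.8]
bar+ [0.4943 0.3369 0.0712] [1.7 1.7]
```

```bash
cat >> h.py <<'E'
def down(psi): return R.from_euler('z',psi)*R.from_euler('x',np.pi)
E
python3 -c "
from h import *
go([0.513,-0.247,0.25],down(0.253))"
```

```text
shift mm [ 442.5 -216.4  -19. ] rotvec [-0.001 -0.    -0.021]
```

Call:
step_arm(
  moves=[
    [[442,-216,-19],[0,0,-0.021],60],
    [[442,-216,-19],[0,0,-0.021],60],
    [[442,-216,-19],[0,0,-0.021],60],
    [[442,-216,-19],[0,0,-0.021],60],
    [[442,-216,-19],[0,0,-0.021],60],
    [[442,-216,-19],[0,0,-0.021],60],
    [[442,-216,-19],[0,0,-0.021],60],
    [[442,-216,-19],[0,0,-0.021],60],
  ],
)

```text
clock: 0.82
tcp_pos: [0.3909, -0.3469, 0.2442]
orientation: [0.0, 0.992, 0.126, -0.0]
wrist_force: [0.9, 0.0, -0.1]
finger_gap: 0.0603
grip_force: 0.0
```

```bash
python3 -c "
from h import *
go([0.513,-0.247,0.25],down(0.253))"
```

```text
shift mm [143.2 -66.2  -5.8] rotvec [ 0.  0. -0.]
```

Call:
step_arm(
  moves=[
    [[130,-60,-6],[0,0,0],60],
    [[130,-60,-6],[0,0,0],60],
    [[130,-60,-6],[0,0,0],60],
    [[130,-60,-6],[0,0,0],60],
    [[130,-60,-6],[0,0,0],60],
    [[130,-60,-6],[0,0,0],60],
  ],
)

```text
clock: 1.32
tcp_pos: [0.5011, -0.257, 0.2496]
orientation: [-0.0, 0.992, 0.127, -0.0]
wrist_force: [-0.9, 0.3, -0.3]
finger_gap: 0.0604
grip_force: 0.0
```

```bash
python3 -c "
from h import *
snap('wrist','w2');print(st()[1])"
```

```text
[ 0.5003537  -0.25772698  0.24968633]
```

View pics/w2.png

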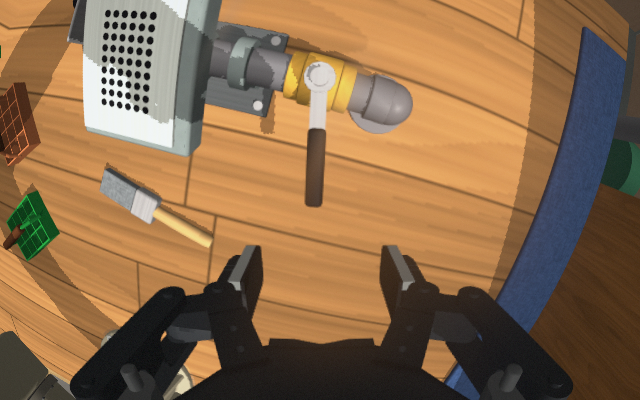

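The wrist view (w2) shows the stem at about (319,75), the lever tip at (314,206), and the grille holes from (105,15) to (155,110). I'll fit the lever line and the hole rows for yaw.

```bash
python3 - <<'E'
from h import *
stem=tri(('w2',319,75),('s1',179.7,185.1),('d1',297,79.5));tip=tri(('w2',314.5,206),('s1',190.6,155.2),('d1',340.2,75.5))
print(stem,tip)
s=onz('w2',319,75,.13);t=onz('w2',314.5,206,.122);a=onz('w2',317,128,.1275);b=onz('w2',314.5,205,.1275)
print(s,t,a,b,'ang',np.degrees(np.arctan2(*(s-t)[1::-1])),np.degrees(np.arctan2(*(a-b)[1::-1])),np.linalg.norm((s-t)[:2]))
im=cv2.imread('pics/w2.png',0)[0:122,92:165]
_,m=cv2.threshold(im,70,255,cv2.THRESH_BINARY_INV)
n,l,S,C=cv2.connectedComponentsWithStats(m)
pts=[(C[i][0]+92,C[i][1]) for i in range(1,n) if 8<S[i,4]<90 and S[i,1]>0]
print(len(pts)); W=np.array([onz('w2',u,v,.145) for u,v in pts])[:,:2]
# dominant pitch directions from nearest-neighbour vectors
D=W[None]-W[:,None];L=np.linalg.norm(D,axis=2)
for lo,hi,ax in((.004,.04,1),):
    sel=(L>lo)&(L<hi)&(np.abs(D[...,1])>6*np.abs(D[...,0]))&(D[...,1]>0)
    print('yaw from rows',np.degrees(np.median(np.arctan2(-D[sel][:,0],D[sel][:,1]))),sel.sum())
r=cv2.minAreaRect((W*1000).astype(np.float32));print(r)
for u,v in pts:
    if v>85: print(round(u),round(v),end=';')
E
```

```text
(array([ 0.59989619, -0.22758423,  0.12343226]), [np.float64(1.3770193998767408), np.float64(2.522289711224034), np.float64(1.4839842798405016)]) (array([ 0.4867177 , -0.25432284,  0.11844149]), [np.float64(1.987683932357113), np.float64(2.554559022976661), np.float64(1.638268349248936)])
[ 0.59928405 -0.22917884  0.13      ] [ 0.48579298 -0.25439995  0.122     ] [ 0.55527846 -0.23888859  0.1275    ] [ 0.48847736 -0.25382997  0.1275    ] ang 12.529228404035926 12.607812742815087 0.11625974742614578
54
yaw from rows -1.0956971254877768 108
((583.4036254882812, -51.86178207397461), (96.06521606445312, 54.987064361572266), 9.355993270874023)
137 86;146 87;103 91;111 92;119 94;128 95;136 97;145 99;104 101;111 103;119 104;127 106;136 108;145 110;
```

```bash
python3 - <<'E'
from h import *
f=lambda a,b,z:np.degrees(np.arctan2(*(lambda d:(-d[0],d[1]))(onz(*a,z)-onz(*b,z))))
print('rows',[round(f(('w2',*p),('w2',*q),.14),1) for p,q in [((104,101),(145,110)),((103,91),(145,99))]])
print('pipe',f(('w2',235,60),('w2',390,103),.095))
print('foot -y edge', np.degrees(np.arctan2(*(onz('w2',287,33,.008)-onz('w2',266,113,.008))[1::-1])), onz('w2',287,33,.008),onz('w2',266,113,.008))
for n,p in (('w',('w2',385,100)),): print(onz(*p,.075))
print('d1 foot', np.degrees(np.arctan2(*(onz('d1',267,194,.008)-onz('d1',313,194,.008))[1::-1])))
im=cv2.imread('pics/w2.png');c=im[0:200,70:400];cv2.imwrite('pics/c2.png',cv2.resize(c,None,fx=2.4,fy=2.4,interpolation=cv2.INTER_CUBIC))
E
```

```text
rows [np.float64(-1.7), np.float64(-1.2)]
pipe -1.6673777589216092
foot -y edge -0.0754421673925449 [ 0.65466071 -0.1735721   0.008     ] [ 0.55062234 -0.17343512  0.008     ]
[ 0.59845796 -0.29846021  0.075     ]
d1 foot 1.8753634533434358
```

View pics/c2.png

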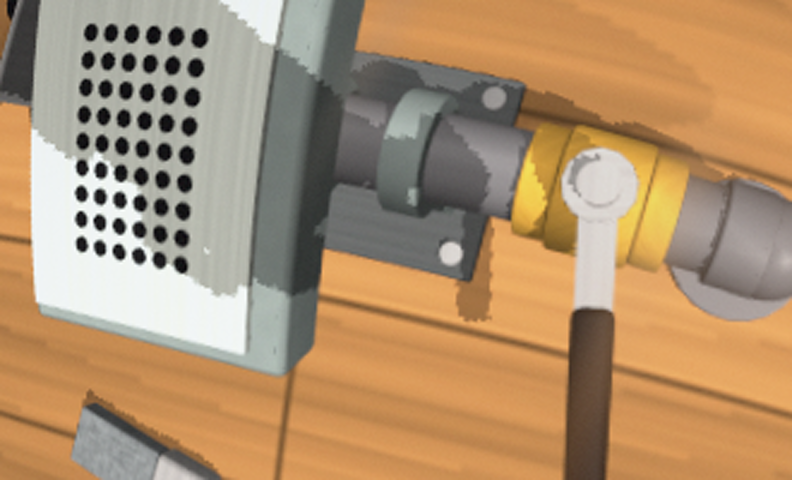

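```bash
python3 -c "
from h import *
go([0.5117,-0.2478,0.125],down(0.2216))
go([0.5117,-0.2478,0.103],down(0.2216))"
```

```text
shift mm [ 13.6  -6.7 124.7] rotvec [-0.     0.001  0.032]
shift mm [ 13.6  -6.7 146.7] rotvec [-0.     0.001  0.032]
```

Call:
step_arm(
  moves=[
    [[13,-6,35],[0,0,0.032],50],
    [[13,-6,70],[0,0,0.032],50],
    [[13,-6,105],[0,0,0.032],50],
    [[13,-6,130],[0,0,0.032],50],
    [[13,-6,146],[0,0,0.032],50],
    [[13,-6,146],[0,0,0.032],50],
  ],
)

```text
clock: 1.87
tcp_pos: [0.5078, -0.2485, 0.1]
orientation: [-0.002, 0.994, 0.109, -0.003]
wrist_force: [-0.0, 0.7, 0.1]
finger_gap: 0.0499
grip_force: 0.0
```

Call:
step_arm(
  grip_force=40,
  moves=[
    [[0,0,0],[0,0,0],5],
    [[0,0,0],[0,0,0],5],
    [[0,0,0],[0,0,0],5],
    [[0,0,0],[0,0,0],5],
    [[0,0,0],[0,0,0],5],
    [[0,0,0],[0,0,0],5],
  ],
)

```text
clock: 2.37
tcp_pos: [0.5121, -0.2499, 0.106]
orientation: [0.001, 0.994, 0.11, 0.001]
wrist_force: [-4.8, -1.8, 7.8]
finger_gap: 0.0152
grip_force: 42.7
```

```bash
python3 - <<'E'
from h import *
s,p,r=st();print(p,s['wrist_force'],s['finger_gap'],s['grip_force'])
S=np.array([.5995,-.228]);ps=np.arctan2(*(r.apply([1,0,0]))[1::-1]);print(ps)
v=p[:2]-S; print(np.linalg.norm(v),np.degrees(np.arctan2(-v[1],-v[0])))
for k in range(1,7):
    a=np.radians(43.8-12.7)*k/6;c=R.from_euler('z',a);q=S+c.apply([*v,0])[:2]
    go([*q,p[2]],c*r)
E
```

```text
[ 0.51205665 -0.24987411  0.105968  ] [-4.83163283 -1.79845393  7.78815035] 0.015187162251581881 42.731940150260925
0.22063182758064523
0.09013775929545943 14.044428234094427
shift mm [0.6 8.1 0. ] rotvec [ 0.    0.   -0.09]
shift mm [ 1.9 16.2  0. ] rotvec [ 0.     0.001 -0.181]
shift mm [ 3.9 24.1  0.1] rotvec [ 0.     0.001 -0.271]
shift mm [ 6.6 31.8  0.1] rotvec [ 0.     0.001 -0.362]
shift mm [10.  39.2  0.1] rotvec [ 0.     0.001 -0.452]
shift mm [14.1 46.2  0.1] rotvec [ 0.     0.002 -0.543]
```

Call:
step_arm(
  moves=[
    [[0.6,8,0],[0,0,-0.09],5],
    [[2,16,0],[0,0,-0.18],5],
    [[4,24,0],[0,0,-0.27],5],
    [[6.6,31.8,0],[0,0,-0.36],5],
    [[10,39,0],[0,0,-0.45],5],
    [[14,46,0],[0,0,-0.54],5],
    [[14,46,0],[0,0,-0.54],5],
    [[14,46,0],[0,0,-0.54],5],
  ],
)

```text
clock: 3.03
tcp_pos: [0.5354, -0.2925, 0.106]
orientation: [0.002, 0.929, 0.371, -0.001]
wrist_force: [-6.0, -2.0, 6.6]
finger_gap: 0.0151
grip_force: 42.8
```

```bash
python3 - <<'E'
from h import *
s,p,r=st();print(p,s['wrist_force'],s['finger_gap'],s['grip_force'])
S=np.array([.5995,-.228]);ps=np.arctan2(*(r.apply([1,0,0]))[1::-1]);print(np.degrees(ps))
v=p[:2]-S; print(np.linalg.norm(v),np.degrees(np.arctan2(-v[1],-v[0])))
E
```

```text
[ 0.53538632 -0.29253739  0.10601147] [-5.9959775  -2.01538484  6.58835885] 0.015084588816719495 42.8478866815567
43.591112083328134
0.09097053716441632 45.188699528366485
```

Call:
step_arm(
  moves=[
    [[0,0,0],[0,0,0],50],
    [[0,0,0],[0,0,0],50],
    [[0,0,0],[0,0,0],50],
    [[0,0,-30],[0,0,0],50],
    [[0,0,-70],[0,0,0],50],
    [[0,0,-110],[0,0,0],50],
    [[0,0,-145],[0,0,0],50],
    [[0,0,-145],[0,0,0],50],
  ],
)

```text
clock: 3.7
tcp_pos: [0.5384, -0.2923, 0.2576]
orientation: [0.005, 0.928, 0.371, 0.004]
wrist_force: [0.9, -0.8, 1.2]
finger_gap: 0.0498
grip_force: 0.0
```

```bash
python3 - <<'E'
from h import *
snap('wrist','w3');print(st()[1])
E
```

```text
[ 0.53769318 -0.29187285  0.25406343]
```

View pics/w3.png

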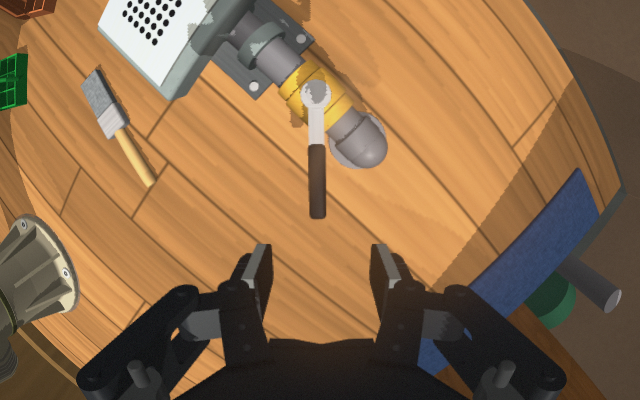

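The lever in w3 runs from the stem at (316,94) to the tip at (317,217), straight up in the image, so it is well aligned with the tool.

```bash
python3 - <<'E'
from h import *
s=onz('w3',316,94,.13);t=onz('w3',317.5,217,.1245);a=onz('w3',316.3,146,.1275);b=onz('w3',317.5,216,.1275)
print(s,t,'ang',np.degrees(np.arctan2(*(s-t)[1::-1])),np.degrees(np.arctan2(*(a-b)[1::-1])))
print('pipe',[np.degrees(np.arctan2(-(d)[0],d[1])) for d in [onz('w3',300,77,.095)-onz('w3',362,140,.095),onz('w3',236,35,.085)-onz('w3',355,138,.085)]])
go([0.57,-0.055,0.33],down(np.pi))
E
```

```text
[ 0.59909135 -0.22995821  0.13      ] [ 0.51794644 -0.30872751  0.1245    ] ang 44.14890371883314 44.38840342298984
pipe [np.float64(-1.94978978590243), np.float64(1.388504888505591)]
shift mm [ 186.9 -148.5  -76.9] rotvec [ 0.007  0.01  -2.38 ]
```

Call:
step_arm(
  moves=[
    [[0,0,-40],[0,0,-0.12],70],
    [[20,-20,-77],[0,0,-0.24],70],
    [[60,-50,-77],[0,0,-0.37],70],
    [[95,-75,-77],[0,0,-0.49],70],
    [[125,-100,-77],[0,0,-0.62],70],
    [[155,-125,-77],[0,0,-0.74],70],
    [[187,-148,-77],[0,0,-0.87],70],
    [[187,-148,-77],[0,0,-0.99],70],
  ],
)

```text
clock: 4.42
tcp_pos: [0.5687, -0.0482, 0.3249]
orientation: [-0.002, 0.636, 0.772, 0.001]
wrist_force: [-0.5, -0.1, 0.5]
finger_gap: 0.0701
grip_force: 0.0
```

Call:
step_arm(
  moves=[
    [[0,0,0],[0,0,-1.39],85],
    [[0,0,0],[0,0,-1.39],85],
    [[0,0,0],[0,0,-1.39],85],
    [[0,0,0],[0,0,-1.39],85],
    [[0,0,0],[0,0,-1.39],85],
    [[0,0,0],[0,0,-1.39],85],
    [[0,0,0],[0,0,-1.39],85],
    [[0,0,0],[0,0,-1.39],85],
  ],
)

```text
clock: 5.08
tcp_pos: [0.5685, -0.0542, 0.3244]
orientation: [-0.001, 0.191, 0.982, 0.0]
wrist_force: [-0.1, 0.4, 0.5]
finger_gap: 0.0853
grip_force: 0.0
```

Call:
step_arm(
  moves=[
    [[0,0,0],[0,0,-0.39],85],
    [[0,0,0],[0,0,-0.39],85],
    [[0,0,0],[0,0,-0.39],85],
    [[0,0,0],[0,0,-0.39],85],
    [[0,0,0],[0,0,-0.39],85],
  ],
)

```text
clock: 5.5
tcp_pos: [0.5686, -0.0543, 0.3249]
orientation: [-0.001, 0.002, 1.0, 0.0]
wrist_force: [-1.0, -0.5, 0.8]
finger_gap: 0.0852
grip_force: 0.0
```

```bash
python3 - <<'E'
from h import *
im=snap('wrist','w4');s,p,r=st();print(p,np.degrees(np.arctan2(*(r.apply([1,0,0]))[1::-1])))
E
```

```text
[ 0.568628   -0.0543753   0.32513118] 179.78712947992418
```

View pics/w4.png

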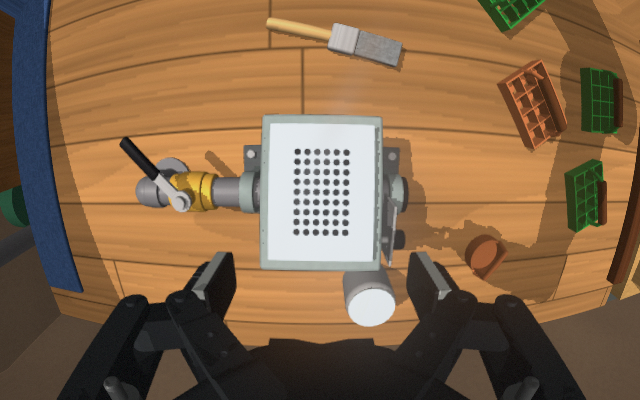

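View w4: the grille lies at (265–382, 122–262) with 6×9 holes centred at (322,192), and the lever at about 45°. The tin's lid is at (371,307), near the pan's far right corner. The copper stamp is at (532,105). I'll fit the grille pose from the holes in w4 and w2 together with the plate corners.

```bash
python3 - <<'E'
from h import *
from scipy.optimize import least_squares
def blobs(f,x0,y0,x1,y1):
    im=cv2.imread(f'pics/{f}.png',0)[y0:y1,x0:x1];im=cv2.resize(im,None,fx=4,fy=4,interpolation=cv2.INTER_CUBIC)
    m=cv2.adaptiveThreshold(im,255,cv2.ADAPTIVE_THRESH_MEAN_C,cv2.THRESH_BINARY_INV,61,40)
    n,l,S,C=cv2.connectedComponentsWithStats(m)
    return np.array([((C[i][0]+.5)/4-.5+x0,(C[i][1]+.5)/4-.5+y0) for i in range(1,n) if 150<S[i,4]<1200])
h4=blobs('w4',285,143,359,242);h2=blobs('w2',96,10,162,118);print(len(h4),len(h2))
im=cv2.imread('pics/w4.png',0)
m=((im>200)*255).astype(np.uint8);m=cv2.morphologyEx(m[110:275,250:395],cv2.MORPH_CLOSE,np.ones((9,9)))
c=max(cv2.findContours(m,0,2)[0],key=cv2.contourArea);c=c[:,0]+[250,110]
cor=np.array([c[np.argmin(c@np.array(k))] for k in((1,1),(-1,1),(1,-1),(-1,-1))],float);print(cor)
def mod(q):
    o=q[:3];Rm=R.from_euler('z',q[3])*R.from_euler('y',-q[4]);return o,Rm
cx=[(-75,-57.5),(-75,57.5),(75,-57.5),(75,57.5)]
def res(q,full=0):
    o,Rm=mod(q);G=[o+Rm.apply([i*q[5],j*q[6],0]) for i in np.arange(-4,5) for j in np.arange(-2.5,3)]
    out=[]
    for f,h in(('w4',h4),('w2',h2)):
        P=np.array([proj(f,g) for g in G]);d=h[:,None]-P[None];k=np.argmin((d**2).sum(2),1);out.append(d[np.arange(len(h)),k].ravel())
    P=np.array([proj('w4',o+Rm.apply([a/1000,b/1000,0])) for a,b in cx]);out.append((cor-P).ravel())
    e=np.concatenate(out)
    return e if not full else [np.abs(x).mean() for x in out]
# first from w4 centre
best=None
for sl in(.2,.3,.4):
    r=least_squares(res,[.582,-.053,.145,-.02,sl,.0108,.0108],loss='soft_l1',x_scale=[.01,.01,.01,.1,.1,.001,.001])
    print(r.x.round(4),r.cost,res(r.x,1))
go([0.447,0.307,0.25],down(np.radians(215.4)))
for v in ((180,201),(123,143)): print(onz('w4',*v,.1275))
E
```

```text
54 54
[[271. 123.]
 [374. 126.]
 [268. 259.]
 [372. 260.]]
[ 0.5814 -0.054   0.1458 -0.0203  0.284   0.0109  0.0106] 2.3145751310349576 [np.float64(0.08983238409575549), np.float64(0.07427426267078703), np.float64(0.436185422402497)]
[ 0.5814 -0.054   0.1458 -0.0203  0.284   0.0109  0.0106] 2.3145751310350238 [np.float64(0.08983238521935093), np.float64(0.07427426327257397), np.float64(0.43618542131595817)]
[ 0.5814 -0.054   0.1458 -0.0203  0.284   0.0109  0.0106] 2.3145751310348035 [np.float64(0.08983238536139737), np.float64(0.07427426328065402), np.float64(0.43618542070793076)]
shift mm [122.9 360.9  75.4] rotvec [ 0.001 -0.001 -0.622]
[ 0.59708014 -0.22777592  0.1275    ]
[ 0.5201189  -0.30461663  0.1275    ]
```

Call:
step_arm(
  moves=[
    [[123,361,75],[0,0,-0.622],60],
    [[123,361,75],[0,0,-0.622],60],
    [[123,361,75],[0,0,-0.622],60],
    [[123,361,75],[0,0,-0.622],60],
    [[123,361,75],[0,0,-0.622],60],
    [[123,361,75],[0,0,-0.622],60],
    [[123,361,75],[0,0,-0.622],60],
    [[123,361,75],[0,0,-0.622],60],
  ],
)

```text
clock: 6.22
tcp_pos: [0.4625, 0.2568, 0.2612]
orientation: [0.0, -0.304, 0.953, -0.0]
wrist_force: [1.2, 0.2, -0.1]
finger_gap: 0.06
grip_force: 0.0
```

```bash
python3 -c "
from h import *
go([0.447,0.307,0.25],down(np.radians(215.4)))"
```

```text
shift mm [-16.5  49.9  11.2] rotvec [-0.  0.  0.]
```

Call:
step_arm(
  moves=[
    [[-16,50,11],[0,0,0],60],
    [[-16,50,11],[0,0,0],60],
    [[-16,50,11],[0,0,0],60],
    [[-16,50,11],[0,0,0],60],
  ],
)

```text
clock: 6.55
tcp_pos: [0.447, 0.3053, 0.2504]
orientation: [-0.0, -0.306, 0.952, -0.0]
wrist_force: [1.0, 0.5, -0.6]
finger_gap: 0.0599
grip_force: 0.0
```

```bash
python3 - <<'E'
from h import *
im=snap('wrist','w5');s,p,r=st();print(p,np.degrees(np.arctan2(*(r.apply([1,0,0]))[1::-1])))
c=im[60:340,140:500,::-1];cv2.imwrite('pics/c5.png',cv2.resize(c,None,fx=2,fy=2,interpolation=cv2.INTER_CUBIC))
E
```

```text
[0.4476406  0.30462002 0.25071498] -144.4595748442512
```

View pics/c5.png

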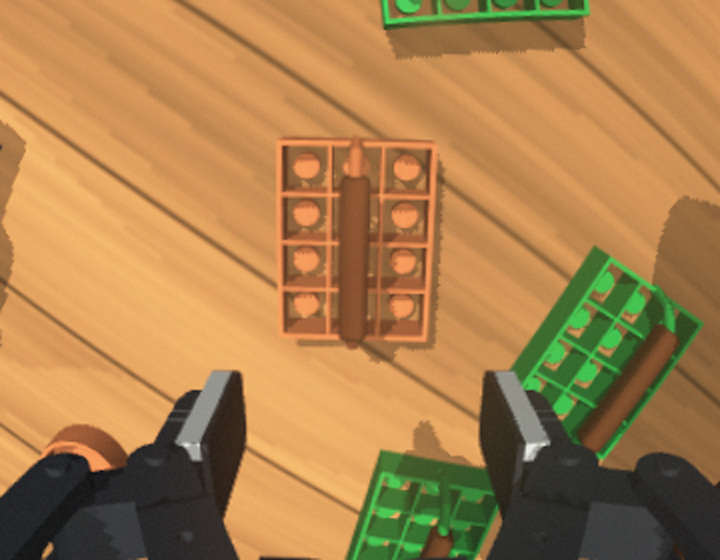

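c5 shows the copper stamp's frame with corners (280,142), (436,142), (427,337), (284,337), and the bar running from (355,178) to (352,340).

```bash
python3 - <<'E'
from h import *
o=lambda u,v,z:onz('w5',u/2+140,v/2+60,z)
C=[o(*c,.03) for c in((280,142),(436,142),(427,337),(284,337))]
print('frame c',np.mean(C,0),[np.linalg.norm(C[i]-C[i-1]).round(4) for i in range(4)])
d=C[0]-C[3]+C[1]-C[2];print('yaw',np.degrees(np.arctan2(d[1],d[0])))
a,b=o(355,178,.075),o(352,340,.075);d=a-b;print('bar',(a+b)/2,np.linalg.norm(d),np.degrees(np.arctan2(d[1],d[0])))
print(tri(('w5',355/2+140,178/2+60),('s1',381.2,193.7),('d1',368.7,262.5)),tri(('w5',352/2+140,340/2+60),('s1',395,217.5),('d1',333,282.5)))
E
```

```text
frame c [0.45823455 0.31005013 0.03      ] [np.float64(0.1221), np.float64(0.0912), np.float64(0.1219), np.float64(0.0906)]
yaw -145.2156080598469
bar [0.45865761 0.30876659 0.075     ] 0.08950882533813023 -145.61043329511884
(array([0.42248257, 0.28515389, 0.06620519]), [np.float64(1.106745275174587), np.float64(1.4089529014120035), np.float64(0.5415117151762895)]) (array([0.49532303, 0.33622227, 0.07171352]), [np.float64(2.001294065194173), np.float64(2.0829202987148236), np.float64(2.024282617781128)])
```

```bash
python3 -c "
from h import *
go([0.4585,0.3095,0.047],down(np.radians(-145.4)))"
```

```text
shift mm [-11.8  -2.2 203.7] rotvec [-0.001 -0.     0.016]
```

Call:
step_arm(
  moves=[
    [[-12,-2,40],[0,0,0.016],50],
    [[-12,-2,80],[0,0,0.016],50],
    [[-12,-2,120],[0,0,0.016],50],
    [[-12,-2,155],[0,0,0.016],50],
    [[-12,-2,180],[0,0,0.016],50],
    [[-12,-2,195],[0,0,0.016],50],
    [[-12,-2,204],[0,0,0.016],50],
    [[-12,-2,204],[0,0,0.016],50],
  ],
)

```text
clock: 7.27
tcp_pos: [0.4582, 0.3084, 0.0452]
orientation: [-0.002, -0.297, 0.955, -0.0]
wrist_force: [-0.2, -0.4, 0.3]
finger_gap: 0.0502
grip_force: 0.0
```

Call:
step_arm(
  grip_force=80,
  moves=[
    [[0,0,0],[0,0,0],8],
    [[0,0,0],[0,0,0],8],
    [[0,0,0],[0,0,0],8],
    [[0,0,0],[0,0,0],8],
    [[0,0,0],[0,0,0],8],
    [[0,0,0],[0,0,0],8],
  ],
)

```text
clock: 7.77
tcp_pos: [0.4603, 0.3104, 0.0486]
orientation: [0.002, -0.298, 0.955, -0.001]
wrist_force: [2.3, -4.3, 7.2]
finger_gap: 0.0145
grip_force: 80.6
```

```bash
python3 -c "
from h import *
s,p,r=st();print(p,s['orientation'],s['wrist_force'],s['ft_torque'],s['finger_gap'],s['grip_force'],np.degrees(np.arctan2(*(r.apply([1,0,0]))[1::-1])))"
```

```text
[0.46032458 0.31042345 0.04858283] [ 2.01360269e-03 -2.97778105e-01  9.54632800e-01 -6.02724062e-04] [ 2.28522093 -4.26801745  7.24813342] [-0.65680629 -0.39545866  0.0009116 ] 0.0144984488573129 80.63472032546997 -145.35128695670556
```

Call:
step_arm(
  moves=[
    [[0,0,-15],[0,0,0],8],
    [[0,0,-35],[0,0,0],8],
    [[0,0,-65],[0,0,0],8],
    [[0,0,-100],[0,0,0],8],
    [[0,0,-140],[0,0,0],8],
    [[0,0,-180],[0,0,0],8],
    [[0,0,-210],[0,0,0],8],
    [[0,0,-210],[0,0,0],8],
  ],
)

```text
clock: 8.43
tcp_pos: [0.4604, 0.3121, 0.2637]
orientation: [0.005, -0.298, 0.954, 0.001]
wrist_force: [1.2, 2.0, -4.4]
finger_gap: 0.0148
grip_force: 79.3
```

```bash
cat >> h.py <<'E'
GC=np.array([.5814,-.054,.1458])
def grille(dx,dy,h,slope=.284,yaw=-.0203):
    "tool pose with stamp face h m above the plate, shifted dx,dy"
    Rg=R.from_euler('z',yaw)*R.from_euler('y',-slope)
    return GC+Rg.apply([dx+.0015,dy,.0486+h]),Rg*R.from_matrix(np.diag([-1.,1,-1]))
E
python3 -c "
from h import *
s,p,r=st();print(p,s['wrist_force'],s['ft_torque'],s['finger_gap'],s['grip_force'])
go(*grille(0,0,.07))"
```

```text
[0.46040938 0.31206199 0.26371066] [ 1.21331841  1.95046858 -4.40120087] [ 5.62620819e-02 -1.54010461e-01  1.27408991e-05] 0.014777132388871768 79.27867412567139
shift mm [ 134.8 -351.2    2.5] rotvec [ 0.091 -0.264  0.621]
```

Call:
step_arm(
  moves=[
    [[10,-25,-5],[0.01,-0.03,0.08],8],
    [[27,-70,-5],[0.02,-0.06,0.16],8],
    [[42,-108,-5],[0.03,-0.1,0.24],8],
    [[57,-146,-5],[0.04,-0.14,0.32],8],
    [[72,-184,-5],[0.05,-0.17,0.4],8],
    [[87,-222,-5],[0.06,-0.2,0.48],8],
    [[102,-260,-5],[0.08,-0.24,0.56],8],
    [[117,-298,-3],[0.09,-0.264,0.621],8],
  ],
)

```text
clock: 9.1
tcp_pos: [0.5296, -0.0008, 0.2582]
orientation: [0.136, 0.011, 0.991, -0.003]
wrist_force: [1.1, 0.8, -4.4]
finger_gap: 0.0144
grip_force: 79.3
```

```bash
python3 -c "
from h import *
go(*grille(0,0,.07))"
```

```text
shift mm [-20.9 -52.1   4.1] rotvec [-0.004 -0.011 -0.002]
```

Call:
step_arm(
  moves=[
    [[-10,-26,2],[0,-0.01,0],8],
    [[-19,-48,4],[0,-0.01,0],8],
    [[-20,-51,4],[0,-0.01,0],8],
    [[-20,-51,4],[0,-0.01,0],8],
    [[-20,-51,4],[0,-0.01,0],8],
    [[-20,-51,4],[0,-0.01,0],8],
  ],
)

```text
clock: 9.6
tcp_pos: [0.5496, -0.0498, 0.2605]
orientation: [0.14, 0.009, 0.99, -0.003]
wrist_force: [-0.3, 0.6, -4.5]
finger_gap: 0.0145
grip_force: 79.6
```

```bash
python3 - <<'E'
from h import *
s,p,r=st();print(s['clock'],p,s['wrist_force'],s['ft_torque'])
go(*grille(0,0,.07));go(*grille(0,0,.01))
a=snap('side','d6');b=snap('scene','s6')
c=lambda im,x,y:cv2.resize(im[y:y+100,x:x+133,::-1],(400,300),interpolation=cv2.INTER_CUBIC)
w=snap('wrist','w6');w=cv2.resize(w[:,:,::-1],(480,300))
cv2.imwrite('pics/m6.png',np.vstack([np.hstack([c(a,235,60),c(b,165,120)]),np.hstack([w,np.zeros((300,320,3),np.uint8)])]))
E
```

```text
9.6 [ 0.54958917 -0.04976542  0.26045369] [-0.31245991  0.62135934 -4.46127396] [ 0.03386932  0.53677919 -0.02589698]
shift mm [ 0.  -3.6  0.4] rotvec [-0.003 -0.002  0.002]
shift mm [-0.1 -3.4 60.4] rotvec [-0.003 -0.002  0.002]
```

View pics/m6.png

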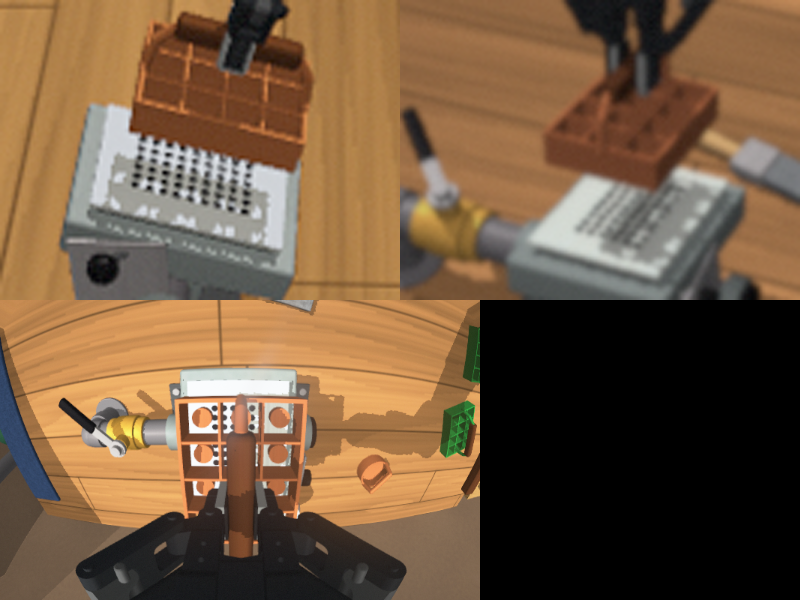

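The stamp hangs level with the plate and centred (m6), with the lever still at half open. Descending.

Call:
step_arm(
  moves=[
    [[0,-3.5,15],[0,0,0],8],
    [[0,-3.5,30],[0,0,0],8],
    [[0,-3.5,45],[0,0,0],8],
    [[0,-3.5,55],[0,0,0],8],
    [[0,-3.5,62],[0,0,0],8],
    [[0,-3.5,64],[0,0,0],8],
    [[0,-3.5,64],[0,0,0],8],
  ],
)

```text
clock: 10.33
tcp_pos: [0.5684, -0.0548, 0.1999]
orientation: [0.141, 0.01, 0.99, -0.003]
wrist_force: [-0.3, -0.7, -4.2]
finger_gap: 0.0144
grip_force: 79.5
```

```bash
cat >> h.py <<'E'
F0=np.array([-.31,.62,-4.46]);T0=np.array([.034,.537,-.026])
def feel():
    s,p,r=st();f=np.array(s['wrist_force']);t=np.array(s['ft_torque'])
    print(round(s['clock'],2),'F tool',r.inv().apply(f-F0).round(2),'T tool',r.inv().apply(t-T0).round(3),'raw',f.round(2),t.round(3),'gap',round(s['finger_gap'],4),s['grip_force'].round(1))
    go(*grille(0,0,0))
E
python3 -c "
from h import *
feel()"
```

```text
Traceback (most recent call last):
  File "h.py", line 41, in feel
    print(round(s['clock'],2),'F tool',r.inv().apply(f-F0).round(2),'T tool',r.inv().apply(t-T0).round(3),'raw',f.round(2),t.round(3),'gap',round(s['finger_gap'],4),s['grip_force'].round(1))
                                                                                                                                                                     ^^^^^^^^^^^^^^^^^^^^^
AttributeError: 'float' object has no attribute 'round'
```

```bash
sed -i "s/s\['grip_force'\].round(1))/s['grip_force'])/" h.py; python3 -c "
from h import *
feel()"
```

```text
10.33 F tool [-0.08 -1.35 -0.19] T tool [-0.     0.028 -0.006] raw [-0.31 -0.73 -4.25] [ 0.033  0.565 -0.02 ] gap 0.0144 79.47715759277344
shift mm [1.2 1.1 6.9] rotvec [-0.004 -0.     0.002]
```

Call:
step_arm(
  moves=[
    [[0,0,1],[0,0,0],8],
    [[0,0,2],[0,0,0],8],
    [[0,0,3],[0,0,0],8],
    [[0,0,4],[0,0,0],8],
    [[0,0,4],[0,0,0],8],
    [[0,0,4],[0,0,0],8],
  ],
)

```text
clock: 10.83
tcp_pos: [0.5697, -0.0553, 0.1965]
orientation: [0.142, 0.01, 0.99, -0.004]
wrist_force: [0.5, 0.3, -4.6]
finger_gap: 0.0146
grip_force: 79.5
```

```bash
python3 -c "
from h import *
feel()"
```

```text
10.83 F tool [-0.72 -0.3   0.4 ] T tool [-0.046  0.017 -0.006] raw [ 0.49  0.31 -4.64] [ 0.077  0.553 -0.007] gap 0.0146 79.51246619224548
shift mm [1.5 1.6 3.4] rotvec [-0.004  0.     0.001]
```

Call:
step_arm(
  moves=[
    [[0.5,1,1],[0,0,0],8],
    [[0.5,1,2],[0,0,0],8],
    [[0.5,1,3],[0,0,0],8],
    [[0.5,1,4],[0,0,0],8],
    [[0.5,1,4],[0,0,0],8],
    [[0.5,1,4],[0,0,0],8],
  ],
)

```text
clock: 11.33
tcp_pos: [0.5701, -0.0544, 0.1926]
orientation: [0.142, 0.01, 0.99, -0.004]
wrist_force: [-3.9, -0.4, -0.4]
finger_gap: 0.0149
grip_force: 80.3
```

```bash
python3 -c "
from h import *
feel()"
```

```text
11.33 F tool [ 2.33 -1.14 -4.89] T tool [-0.017  0.329 -0.04 ] raw [-3.94 -0.43 -0.41] [0.046 0.866 0.016] gap 0.0149 80.33599019050598
shift mm [ 0.8  0.6 -0.5] rotvec [-0.005  0.     0.001]
```

Call:
step_arm(
  moves=[
    [[-0.5,0,1],[0,0,0],8],
    [[-1,0,2],[0,0,0],8],
    [[-1,0,2],[0,0,0],8],
    [[-1,0,2],[0,0,0],8],
  ],
)

```text
clock: 11.67
tcp_pos: [0.5708, -0.0545, 0.1911]
orientation: [0.141, 0.01, 0.99, -0.004]
wrist_force: [-9.1, -2.6, 3.2]
finger_gap: 0.0148
grip_force: 81.3
```

```bash
python3 -c "
from h import *
feel()"
```

```text
11.67 F tool [ 6.19 -3.48 -9.77] T tool [ 0.126  1.042 -0.177] raw [-9.05 -2.64  3.21] [-0.115  1.583  0.104] gap 0.0148 81.26940250396729
shift mm [ 1.1  0.7 -2.2] rotvec [-0.005 -0.001  0.001]
```

Call:
step_arm(
  moves=[
    [[-0.5,0,0],[0,0,0],8],
    [[-1,0,0],[0,0,0],8],
    [[-1,0,0],[0,0,0],8],
    [[-1,0,0],[0,0,0],8],
  ],
)

```text
clock: 12.0
tcp_pos: [0.5714, -0.0545, 0.1912]
orientation: [0.141, 0.01, 0.99, -0.004]
wrist_force: [-9.8, -1.4, 3.2]
finger_gap: 0.0148
grip_force: 81.2
```

```bash
python3 -c "
from h import *
feel()"
```

```text
12.0 F tool [ 6.99 -2.24 -9.96] T tool [ 0.099  1.242 -0.122] raw [-9.84 -1.38  3.17] [-0.069  1.782  0.058] gap 0.0148 81.20576620101929
shift mm [ 1.6  0.7 -2.2] rotvec [-0.005 -0.002  0.001]
```

Call:
step_arm(
  moves=[
    [[1,0.5,0],[0,0,0],8],
    [[2.5,1,0],[0,0,0],8],
    [[2.5,1,0],[0,0,0],8],
    [[2.5,1,0],[0,0,0],8],
  ],
)

```text
clock: 12.33
tcp_pos: [0.5711, -0.0543, 0.1918]
orientation: [0.143, 0.01, 0.99, -0.005]
wrist_force: [-4.4, -3.9, 3.4]
finger_gap: 0.0146
grip_force: 80.9
```

```bash
python3 -c "
from h import *
feel()"
```

```text
12.33 F tool [ 1.66 -4.65 -8.66] T tool [ 0.469  0.433 -0.14 ] raw [-4.45 -3.89  3.41] [-0.447  0.98  -0.027] gap 0.0146 80.89031338691711
shift mm [ 1.5  0.5 -1.6] rotvec [-0.006  0.003  0.001]
```

Call:
step_arm(
  moves=[
    [[1,0,0],[0,0,0],8],
    [[2,0.5,0],[0,0,0],8],
    [[2,0.5,0],[0,0,0],8],
    [[2,0.5,0],[0,0,0],8],
  ],
)

```text
clock: 12.67
tcp_pos: [0.5704, -0.0537, 0.1916]
orientation: [0.144, 0.01, 0.99, -0.005]
wrist_force: [2.1, -4.2, 5.2]
finger_gap: 0.0146
grip_force: 80.9
```

```bash
python3 -c "
from h import *
feel()"
```

```text
12.67 F tool [-5.14 -4.82 -8.55] T tool [ 0.781 -0.777  0.064] raw [ 2.08 -4.2   5.23] [-0.713 -0.226 -0.305] gap 0.0146 80.88626861572266
shift mm [ 0.8 -0.1 -1.5] rotvec [-0.006  0.005  0.001]
```

Call:
step_arm(
  moves=[
    [[-0.5,-1,0.5],[-0.003,0.001,0],8],
    [[-1.5,-2.5,1],[-0.006,0.003,0],8],
    [[-1.5,-2.5,1.5],[-0.006,0.003,0],8],
    [[-1.5,-2.5,1.5],[-0.006,0.003,0],8],
    [[-1.5,-2.5,1.5],[-0.006,0.003,0],8],
  ],
)

```text
clock: 13.08
tcp_pos: [0.5709, -0.054, 0.1901]
orientation: [0.141, 0.009, 0.99, 0.001]
wrist_force: [-3.8, 2.0, 9.5]
finger_gap: 0.0149
grip_force: 81.7
```

```bash
python3 - <<'E'
from h import *
feel()
s,p,r=st();f=r.inv().apply(s['wrist_force']-F0);t=r.inv().apply(s['ft_torque']-T0);z=.165
print('cop',(z*f[0]-t[1])/f[2],(t[0]+z*f[1])/f[2])
E
```

```text
13.08 F tool [ -0.55   1.35 -14.33] T tool [-0.365 -0.147  0.047] raw [-3.77  1.99  9.45] [0.395 0.384 0.03 ] gap 0.0149 81.70192122459412
shift mm [ 0.8  0.3 -3.2] rotvec [ 0.004 -0.001  0.002]
cop -0.003908542488587526 0.009839014572193194
```

Call:
step_arm(
  moves=[
    [[0,0,0.2],[0.002,0,0],8],
    [[0,0,0.2],[0.002,0,0],8],
    [[0,0,0.2],[0.002,0,0],8],
    [[0,0,0.2],[0.002,0,0],8],
    [[0,0,0.2],[0.002,0,0],8],
    [[0,0,0.2],[0.002,0,0],8],
  ],
)

```text
clock: 13.58
tcp_pos: [0.5709, -0.0541, 0.19]
orientation: [0.141, 0.009, 0.99, -0.001]
wrist_force: [-3.3, 1.6, 9.6]
finger_gap: 0.0148
grip_force: 81.8
```

```bash
python3 - <<'E'
from h import *
z=.165
for i in range(3):
    feel();s,p,r=st();f=r.inv().apply(s['wrist_force']-F0);t=r.inv().apply(s['ft_torque']-T0)
    print('cop',(z*f[0]-t[1])/f[2],(t[0]+z*f[1])/f[2])
    im=snap(('side','scene','wrist')[i],'f%d'%i)
a,b,w=[cv2.imread(f'pics/f{i}.png') for i in range(3)]
c=lambda im,x,y:cv2.resize(im[y:y+100,x:x+133],(400,300),interpolation=cv2.INTER_CUBIC)
cv2.imwrite('pics/m7.png',np.vstack([np.hstack([c(a,235,60),c(b,165,120)]),np.hstack([cv2.resize(w,(480,300)),np.zeros((300,320,3),np.uint8)])]))
E
```

```text
13.58 F tool [ -1.02   0.97 -14.34] T tool [-0.366 -0.142  0.071] raw [-3.32  1.63  9.59] [0.403 0.388 0.008] gap 0.0148 81.79174304008484
shift mm [ 0.8  0.3 -3.2] rotvec [ 0.002 -0.     0.002]
cop 0.0018317297176847743 0.01432570242338709
13.63 F tool [ -0.85   1.96 -14.72] T tool [-0.295 -0.159  0.048] raw [-3.58  2.62  9.92] [0.327 0.373 0.01 ] gap 0.0149 81.79200410842896
shift mm [ 0.8  0.3 -3.2] rotvec [ 0.002 -0.     0.002]
cop -0.00131280482343602 -0.0019495033607765389
13.68 F tool [ -0.21   0.87 -14.51] T tool [-0.311 -0.157  0.061] raw [-4.15  1.54  9.53] [0.347 0.374 0.002] gap 0.0144 81.79202198982239
shift mm [ 0.8  0.3 -3.3] rotvec [ 0.002 -0.     0.002]
cop -0.008424626750388709 0.011551440589514376
```

View pics/m7.png

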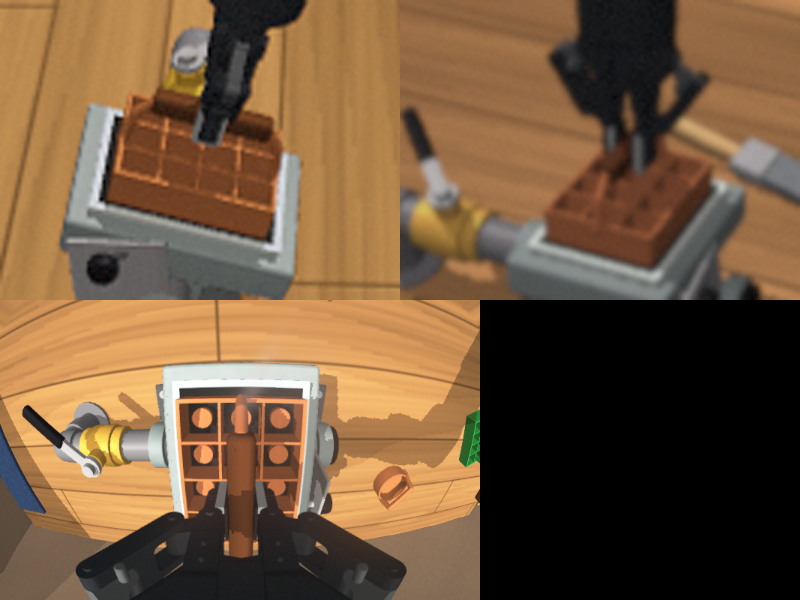

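m7 shows the stamp seated flush and centred, with an even white border on all sides. Contact is about 14.5 N with the centre of pressure near the middle, and the lever is still half open.

```bash
python3 -c "
from h import *
print(env.hand_in())"
```

```text
the job is handed in; nothing more can be done
None
```

The job is handed in, with no verdict returned: the valve lever measured about 45–46° open, and the copper stamp was centred and flush on the grille, long side up the slope, still gripped and pressed at about 14.5 N, after 13.7 s of the 61 s allowed.

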